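# Shake the dust filter, then hold the inspection flap at its mark

### The arm

A 6-joint arm with a two-finger parallel gripper is mounted at the origin on a cart in front of the work surface, level with it; the furniture and walls round the work are solid. World frame = base frame: x ahead of the robot, y to its left, z up, the work surface at z = 0. Lengths are in mm, angles in rad, forces in N, time in s.
With the tool pointing down it reaches from about 275 to 1000 mm from the base axis. Payload 8.4 kg.
Tool frame: the origin (TCP) lies at the very end of the fingers, on their centre line; the grasp point (between the pads) lies behind it (r.grip_point_offset is the x of the grasp point in the tool frame, in mm); x points along the fingers, z is the direction in which the jaws open and shut, and the axes are right-handed (so a half turn about x gives the same grasp; the last joint's range is limited). The gripper opens to 85 mm and grips with 20 to 120 N. Pads are 22 mm wide; open, the fingers measure 114 mm over their backs; the gripper's body (76 mm by 85 mm) begins 54 mm behind the grasp point. The pads swing forward as they close: fully open they stand 13 mm farther back than shut.
Start: joints at [-1.195, 0.353, 1.633, -0, 1.155, -0.002], TCP at [230.547, -580.927, 231.281] pointing down, gripper open.
Joint ranges: [-2.63, 2.63], [-0.92, 2.1], [0.06, 2.66], [-1.3, 4.44], [0, 2.69], [-3.02, 3.02]. Speed limits (rad/s): [2.22, 2.22, 2.79, 3.14, 3.14, 3.14].

### API

Orientations are given as [roll, pitch, yaw] about the fixed x, y, z axes, in that order (R = Rz(yaw) Ry(pitch) Rx(roll)).
In Python, from rig import r, vision, order gives the robot as it stands. The module is installed in compiled form; this text tells all that it offers.
- The arm moves only by the tool step_arm, never from a script. Its argument "rows" is a list of rows, each a list of 7 numbers: the shift along the world's x, y, z in mm, then the turn, a rotation vector about the world's x, y, z in rad, then the finger opening in mm, from 0 to 85.4. A call has exactly 8 rows; each row is the pose to reach, as a shift and turn from the pose measured when the call began; what a row does not reach only later rows make up. A row lasts 1/8 s, in which the tool goes at most 62.5 mm and 10.7 degrees, less where a joint would pass 70% of its speed; a pose out of reach is approached as far as the arm can. A call with a gripper value outside its range is refused whole. The fingers move at their own pace and stop on an object; "force" is the grip in N (left out, the last holds). Time passes only in rows, so rows that repeat a pose let the fingers close, or fill a call up. It gives the time, the measured TCP pose, the force and the opening at its end, in the units of the state.
- r.sense(): the state, without advancing time (a new reading comes with each control period).
- vision.grab_frame(name): name is "scene" or "top"; returns (picture, depth): 400x640x3 uint8, red, green, blue; 400x640 float32, mm along the optical axis (not along the pixel's ray), 0 where there is no reading.
- vision.camera_info(name): a dict with "K" (3x3 intrinsics, pixels), "origin" and "attitude" of the camera in the world. Camera axes: x right, y down, z forward; pixel columns grow to the right and rows downward; lengths in mm; the calibration is good to about 2 mm. A picture is of the moment at which its call begins. camera_info takes no time and is no camera call.
- order.sign_off(): hands the job in, once; it reports no verdict.
The state is a dict: "clock": time; "qpos": joint angles; "qvel": joint speeds; "joint_efforts": joint torques, N m; "eef_pos": TCP position; "tcp_rot": TCP orientation; "contact_force": force on the tool from outside, world axes, zero at the start; "wrist_torque": the same for the moment, N m; "opening": opening from 0.0 (shut) to 1.0 (fully open).
Only numpy, scipy, OpenCV 4.12 (cv2) and the standard library are available. Lean on these libraries where they do the work, as an engineer would, in place of code of your own. Each camera call takes 0.05 s, during which the arm holds its last target.

### The job

Shake the filter of the small grey dust trap clean: pull its lever with the black sideways grip towards you as far as it goes, then let go so that it springs all the way back. Then lift the blue flap by its black bar until its yellow pointer is level with the red mark on the quadrant, and finish while still holding it there, for it falls shut if released. Leave the red mark and the loose things on the worktop where they are.

Things in the scene. Friction and masses are not known exactly. Their poses are not given: they have to be found in the camera images.
- dust_trap: grey sheet-metal box, 110 (x) x 150 (y) x 100 mm high, bolted down on the worktop; origin at the centre of its underside; its own +y side carries the aluminium quadrant and faces the robot (within 0.35 rad), so that its own x points to the robot's left; the flap's hinge and the lever are on its +x (left) side, the flap's bar over its -x (right) side, which has a round black cap
- lever_pivot (a point): point on the horizontal pivot axis of the lever, beside the +x side of the trap, 50 mm above the worktop, at (89, 10, 50) mm in the trap's frame; the axis runs along the trap's x, and the lever swings in the upright plane through this point along the trap's y
- lever_grip (a point): centre of the lever's black round grip, 16 mm in diameter and 64 mm long, lying level along the trap's x; it sticks out to the trap's +x from the top of the lever's 10 mm steel rod, this centre 43 mm beyond the rod, hence at x = 132 mm in the trap's frame, and 130 mm from the pivot axis; at rest the rod leans 0.35 rad from upright away from the robot (trap's -y), grip centre 172 mm above the worktop; at the stop it leans 0.45 rad towards the robot (trap's +y)
- shaker_lever (a joint): angle of the lever in rad: 0 at rest, 0.8 at its stop towards the robot; a spring returns it, about 3 N at the grip at rest and 8 N at the stop
- flap_hinge (a point): centre of the flap's horizontal hinge axis, which runs along the trap's y at the top edge of the trap's +x side, 104 mm above the worktop, at (55, 0, 104) mm in the trap's frame; it does not move
- flap_bar (a point): centre of the black grip bar of the flap: 12 mm in diameter, 98 mm long along the trap's y, clear for fingers between its two arms (86 mm apart). With the flap shut it lies 125 mm from the hinge axis towards the trap's -x and 32 mm above it (136 mm above the worktop, 30 mm above the blue panel) and it turns about the hinge with the flap
- flap (a joint): angle of the blue flap in rad: 0 shut (level), grows as its -x edge with the bar rises; stop at 1.35. Panel 114 x 156 x 4 mm, 0.25 to 0.5 kg with its bar; nearly frictionless hinge, falls shut if released
- flap_pointer (a point): tip part of the flap's yellow pointer, beside the +y edge of the flap, 115 mm from the hinge axis, pointing straight away from it; level with the hinge when the flap is shut, then at (-60, 83, 104) mm in the trap's frame
- red_mark (a point): centre of the red clamp mark (34 mm long, 6 mm thick, 20 mm wide plus a small knob) on the aluminium quadrant on the trap's +y side, 115 mm from the hinge axis and 10 mm beside the pointer's path; it lies on a line from the hinge axis and is tight
- mark (a joint): angle of the red mark about the flap's hinge axis in rad, measured as the flap's angle is: the flap is at its mark when both values are equal (somewhere from 0.5 to 0.95)
- red_bar: loose bar of polishing compound, red with a pale wrapper, 33 x 85 x 31 mm, leave alone
- brown_bar: loose bar of polishing compound, brown with a pale wrapper, 33 x 90 x 31 mm, leave alone
- sanding_block: loose brown sanding block, 51 x 81 x 22 mm, leave alone
- tape: loose roll of brown tape, 85 mm across, 24 mm high, leave alone
- marker_pen: loose white and black marker pen, 135 mm long, leave alone

How it is judged (in metres and radians):
On the way, in this order (a step that is already met when the one before it is completed fails the run):
1. the lever is pulled to its stop while the flap is shut (value of joint shaker_lever above 0.74 rad and value of joint flap below 0.08 rad), for 0.1 s.
2. the lever has been let go and has sprung back, the flap still shut (value of joint shaker_lever below 0.06 rad and contact force between the fingers and shaker_lever below 0.2 N and value of joint flap below 0.08 rad), for 0.2 s.
At the end, for the whole second after the job is handed in: the flap stands still with its pointer within 0.08 rad (about 9 mm at the pointer) of the red mark, held there by the gripper's fingers (more than 0.5 N), and the lever is back at rest (angle between the x axis of flap_pointer and the x axis of red_mark, either way round below 0.08 rad and value of joint flap above 0.4 rad and velocity of joint flap between -0.05 and 0.05 rad/s and contact force between the fingers and flap above 0.5 N and value of joint shaker_lever below 0.06 rad); the arm keeps its last pose, push and grip.
It fails at once if the red mark was shifted (distance of red_mark from where it was at the start of the episode above 0.006 m).
It fails at once if a loose thing on the worktop was disturbed (distance of any of red_bar, brown_bar, sanding_block, tape, marker_pen from where it was at the start of the episode above 0.03 m).
It also fails if it takes over 48 s, if anything falls off the work surface, if the arm or the gripper's body presses on something with over 40 N, if the wrist force passes 120 N, or if a joint passes its speed limit or range.

## Working session

There is one attempt and no reset: what is moved stays moved. The work goes in short steps, Python scripts to look and compute and a tool call to move; the robot and the scene stay as the last step left them, time stands still between calls to the robot, and variables do not carry over. Pictures are saved under pics/ and viewed, and the job is handed in when it is done.

Besides the shell and the picture viewer there is one more tool, called by a JSON object that holds its "name" and its "arguments". step_arm: Moves the arm, as the interface text tells. Its arguments: {"type":"object","properties":{"rows":{"type":"array"},"force":{"type":"number"}},"required":["rows"]}

```bash
mkdir -p pics; python3 - <<'E'
from rig import r, vision, order
import cv2, numpy as np
s=r.sense(); print(s, r.grip_point_offset)
for n in("scene","top"):
    p,d=vision.grab_frame(n); cv2.imwrite(f"pics/{n}0.png",p[:,:,::-1]); np.save(f"pics/{n}0.npy",d)
    i=vision.camera_info(n); print(n,i)
E
```

```text
{'clock': 0.0, 'qpos': array([-1.19538743e+00,  3.53637989e-01,  1.63416899e+00,  1.59245087e-05,
        1.15519379e+00, -2.37183064e-03]), 'qvel': array([ 0.0009434 , -0.00201569, -0.00016186, -0.00071153,  0.0009038 ,
       -0.00057472]), 'joint_efforts': array([-2.49342411e-03, -6.05259418e+01, -3.42069268e+01, -2.50685289e-04,
        9.50804504e-03, -2.74541128e-05]), 'eef_pos': array([ 230.37643241, -580.46034084,  230.55311506]), 'tcp_rot': array([3.12888121, 1.56938814, 1.93585917]), 'contact_force': array([ 0.09668056, -0.78623863,  0.28035722]), 'wrist_torque': array([ 0.03696349,  0.00016513, -0.02663336]), 'opening': 0.9981490350766083} -18.700000000000003
scene {'K': array([[422.06291917,   0.        , 316.19257024],
       [  0.        , 422.06291917, 198.5828383 ],
       [  0.        ,   0.        ,   1.        ]]), 'origin': array([-287.50306474,  630.72066513,  739.19364016]), 'attitude': array([-2.13270051, -0.0222641 , -2.23919543])}
top {'K': array([[444.15915577,   0.        , 322.2416391 ],
       [  0.        , 444.15915577, 197.32386416],
       [  0.        ,   0.        ,   1.        ]]), 'origin': array([ 386.3202542 ,   27.45808957, 1309.52358274]), 'attitude': array([-3.07069682, -0.03245395, -1.54139109])}
```

View pics/scene0.png

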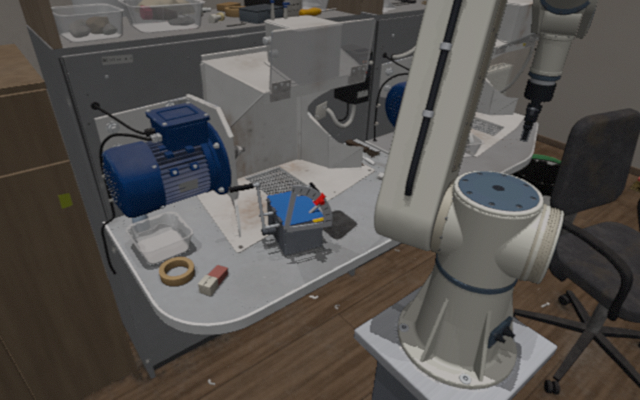

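View pics/top0.png

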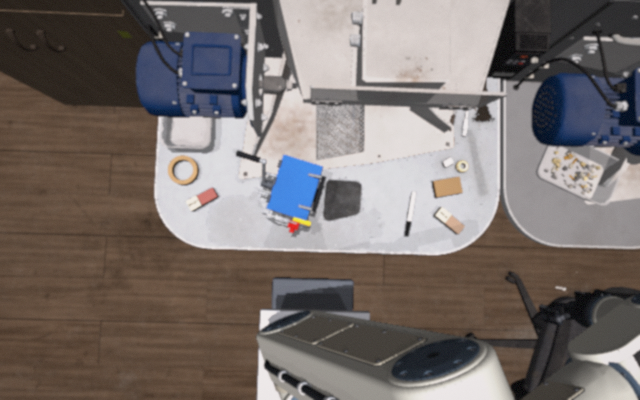

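The trap is in the top view with its blue flap at (296,187), lever grip at (250,157), red mark at (293,228). The red bar is at (201,199) and the tape at (183,169), both to the left. Next I'll zoom in and measure.

```bash
cat > h.py <<'E'
import numpy as np, cv2
from scipy.spatial.transform import Rotation as R
from rig import r, vision, order
def cam(n):
    i=vision.camera_info(n); return np.array(i['K']),np.array(i['origin']),R.from_euler('xyz',i['attitude']).as_matrix()
def ray(n,u,v):
    K,o,A=cam(n); d=A@np.array([(u-K[0,2])/K[0,0],(v-K[1,2])/K[1,1],1]); return o,d
def onz(n,u,v,z):
    o,d=ray(n,u,v); return o+d*(z-o[2])/d[2]
def cloud(n,dep):
    K,o,A=cam(n); v,u=np.mgrid[:400,:640]; P=np.stack([(u-K[0,2])/K[0,0]*dep,(v-K[1,2])/K[1,1]*dep,dep],-1); return P@A.T+o
def proj(n,p):
    K,o,A=cam(n); q=K@(A.T@(np.array(p)-o)); return q[:2]/q[2]
E
python3 - <<'E'
from h import *
for n,(a,b,c,e) in dict(scene=(215,320,170,260),top=(220,360,140,245)).items():
    p=cv2.imread(f"pics/{n}0.png"); d=np.load(f"pics/{n}0.npy"); P=cloud(n,d)
    cv2.imwrite(f"pics/{n}0z.png",cv2.resize(p[c:e,a:b],None,fx=5.5,fy=5.5,interpolation=cv2.INTER_CUBIC))
    hs=cv2.cvtColor(p,cv2.COLOR_BGR2HSV)
    m=((hs[...,0]>100)&(hs[...,0]<120)&(hs[...,1]>150)&(hs[...,2]>90)); w=np.zeros_like(m); w[c:e,a:b]=1; m&=w
    print(n,'blue',m.sum(),np.median(P[m],0),P[m].std(0))
    cs,_=cv2.findContours(m.astype('uint8'),0,1); k=max(cs,key=cv2.contourArea); rc=cv2.minAreaRect(k); print(rc)
    for q in cv2.boxPoints(rc): print(q,onz(n,*q,108))
    m=((hs[...,0]<6)|(hs[...,0]>174))&(hs[...,1]>190)&(hs[...,2]>120)&w.astype(bool); print('red',m.sum(),np.argwhere(m).mean(0)[::-1],np.median(P[m],0))
    m=(hs[...,0]>20)&(hs[...,0]<32)&(hs[...,1]>170)&(hs[...,2]>120)&w.astype(bool); print('yel',m.sum(),np.argwhere(m).mean(0)[::-1],np.median(P[m],0))
    for (x,y) in ([(250,157),(243,154),(258,160)] if n=='top' else [(242,188)]): print(P[y,x],onz(n,x,y,172))
E
```

```text
scene blue 868 [490.78011667  76.41563108 107.28573951] [68.43744543 47.55266151 42.81565165]
((302.9878234863281, 208.6097412109375), (25.911766052246094, 29.892818450927734), 77.90524291992188)
[285.65857 199.07317] [539.27301596  68.67531188 108.        ]
[314.88782 192.80974] [517.39503597 -18.00578679 108.        ]
[320.31708 218.14632] [409.00046931  49.06467511 108.        ]
[291.08783 224.40974] [431.60086074 126.6584749  108.        ]
red 27 [317.14814815 201.        ] [393.7104189   74.97570834 177.85123254]
yel 16 [316.1875 220.1875] [409.84195669  62.85910866 106.42645173]
[559.41878859 190.36111103 177.07533626] [567.06560094 186.38512805 172.        ]
top blue 2116 [496.74779505  69.32696101 103.9354278 ] [42.51446652 32.30343396 74.05259114]
((294.6908874511719, 187.66270446777344), (42.54975128173828, 55.32785415649414), 17.241458892822266)
[266.17245 207.77766] [439.74175004 141.41396014 108.        ]
[282.57156 154.93602] [585.076487 102.442431 108.      ]
[323.20932 167.54774] [554.24113632  -9.26847327 108.        ]
[306.8102  220.38939] [409.06348683  30.81322201 108.        ]
red 39 [292.84615385 226.56410256] [392.31114377  65.21175942 182.80697774]
yel 42 [301.47619048 221.52380952] [404.8578793   45.08310802 103.74218097]
[564.98462623 180.71289007 179.83620606] [566.22395214 181.77595957 172.        ]
[572.18628699 198.89786784 179.26501663] [573.38098691 199.99983943 172.        ]
[559.01630846 160.88427992 172.91081991] [559.15469773 160.99120044 172.        ]
```

```bash
ls pics
```

```text
scene0.npy
scene0.png
scene0z.png
top0.npy
top0.png
top0z.png
```

View pics/top0z.png

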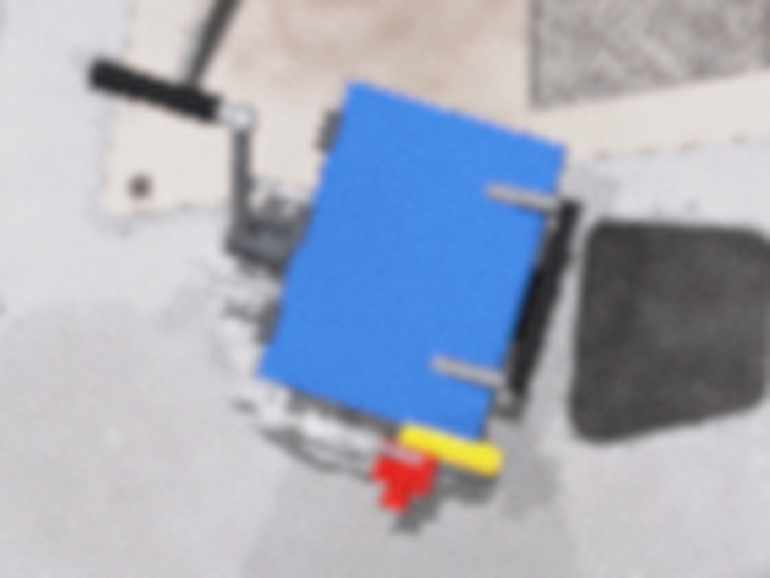

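View pics/scene0z.png

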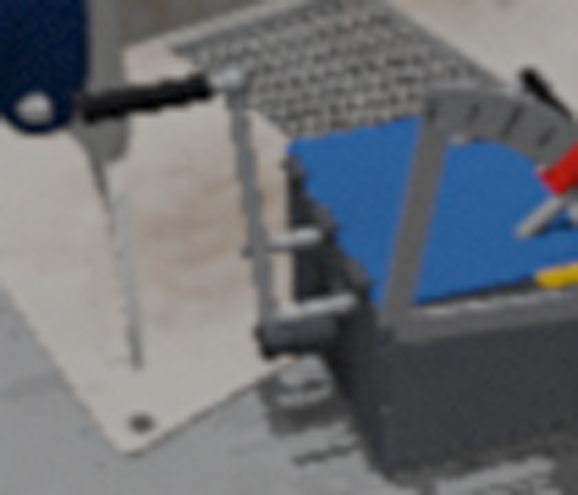

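```bash
cat > fit.py <<'E'
from h import *
from scipy.optimize import least_squares
g=132; gy=10-130*np.sin(.35)
obs=[((350,83),(55,-78,106)),((565,148),(-59,-78,106)),((480,437),(-59,78,106)),((260,374),(55,78,106)),
 ((92,72),(g+32,gy,172)),((215,107),(g-32,gy,172)),((571,205),(-70,-49,136)),((512,405),(-70,49,136))]
T=lambda x,p:np.array([x[0]+np.cos(x[2])*p[0]-np.sin(x[2])*p[1],x[1]+np.sin(x[2])*p[0]+np.cos(x[2])*p[1],p[2]])
if __name__=="__main__":
    px=[np.array(a)/5.5+[220,140]-.41 for a,_ in obs]
    f=lambda x:np.concatenate([proj('top',T(x,p))-q for q,(_,p) in zip(px,obs)])
    s=least_squares(f,[500,70,1.31],loss='soft_l1'); print(s.x, s.fun.reshape(-1,2).round(2))
    x=s.x
    for nm,p in dict(grip=(g,gy,172),piv=(89,10,50),hinge=(55,0,104),bar=(-70,0,136),ptr=(-60,83,104)).items(): print(nm,T(x,p).round(1),'top',proj('top',T(x,p)).round(1),'scene',proj('scene',T(x,p)).round(1))
    # red mark : on plane y=93 trap approx
    for n,u,v in (('top',292.85,226.56),('scene',317.1,201)):
        o,d=ray(n,u,v); ny=T(x,(0,1,0))-T(x,(0,0,0)); c=T(x,(0,93,104)); P=o+d*((c-o)@ny)/(d@ny); h=T(x,(55,93,104)); xx=T(x,(1,0,0))-T(x,(0,0,0)); q=P-h; print(n,P,-q@xx,q[2],'ang',np.arctan2(q[2],-q@xx),'rad',np.hypot(q@xx,q[2]))
E
python3 fit.py
```

```text
[498.6570345   69.47051673   1.29703685] [[-0.16 -0.9 ]
 [ 0.59 -0.15]
 [-1.16  1.86]
 [-1.42  0.68]
 [-0.31 -0.04]
 [ 1.11  1.08]
 [ 0.58 -0.54]
 [ 0.25 -1.76]]
grip [567.6 187.2 172. ] top [247.9 156.4] scene [241.6 188. ]
piv [513.1 157.9  50. ] top [263.3 182.8] scene [264.5 231.7]
hinge [513.5 122.4 104. ] top [274.4 181. ] scene [274.7 210.8]
bar [479.7   2.1 136. ] top [318.5 193.8] scene [317.8 192.1]
ptr [402.5  34.1 104. ] top [305.5 222.8] scene [326.2 218.6]
top [ 383.20097659    2.31151156 2057.22823738] 150.87196297774767 1953.2282373821618 ang 1.4937070361537812 rad 1959.0464253099735
scene [401.54335274  67.63108282 172.06004708] 83.02589343301089 68.06004708405351 ang 0.6866650548747755 rad 107.3567370472541
```

```bash
python3 - <<'E'
from h import *
P=cloud('top',np.load('pics/top0.npy'))
print('rows z map top (v,u step): world x along rows')
for v in range(90,176,8):
    print(v,int(P[v,260,0]),[int(P[v,u,2]) for u in range(225,345,8)])
print([int(P[120,u,1]) for u in range(225,345,8)])
Ps=cloud('scene',np.load('pics/scene0.npy'))
m=(P[...,0]>520)&(P[...,0]<760)&(P[...,1]>-60)&(P[...,1]<320)&(P[...,2]>60)
m2=(Ps[...,0]>540)&(Ps[...,0]<760)&(Ps[...,1]>-60)&(Ps[...,1]<320)&(Ps[...,2]>60)
Q=np.vstack([P[m],Ps[m2]])
for xx in range(520,760,20):
    print(xx,[int(max([0,*Q[(abs(Q[:,0]-xx-10)<10)&(abs(Q[:,1]-y-10)<10),2]])) for y in range(-60,320,20)])
R0=R.from_euler('xyz',r.sense()['tcp_rot']).as_matrix(); print(R0.round(3))
for nm,p in dict(red_bar=(201,199)).items(): print(onz('top',*p,31))
E
```

```text
rows z map top (v,u step): world x along rows
90 749 [302, 303, 243, 337, 235, 187, 193, 189, 176, 6, 372, 503, 507, 511, 512]
98 722 [234, 242, 229, 324, 229, 7, 128, 20, 5, 8, 372, 418, 421, 428, 429]
106 681 [218, 227, 220, 308, 243, 1, 113, 6, 1, 3, 9, 5, -5, -4, -1]
114 685 [188, 192, 196, 294, 215, 110, 69, 4, 5, 7, 6, 5, -158, -4, -5]
122 664 [-6, -6, 2, 1, 206, 94, 4, 5, 7, 8, 4, 10, -161, -162, -5]
130 645 [-5, -4, -4, 2, 182, 60, 2, -2, 4, 5, 11, 11, -155, -158, -159]
138 635 [0, -2, -2, 0, 87, 4, 1, 8, 6, 6, 7, 5, -3, -1, -1]
146 623 [2, -6, -5, 5, 70, 6, 8, 7, 4, 4, 9, 5, -157, -3, -2]
154 602 [-3, -4, 179, 179, 2, 4, 3, 5, 6, 3, 3, 7, -152, -154, -2]
162 554 [-3, 0, 3, 7, 174, 176, 5, 108, 98, 103, 107, 5, 8, 9, 5]
170 555 [0, -2, 1, 4, 6, 128, 2, 104, 104, 102, 104, 106, 101, 2, -7]
[284, 260, 237, 212, 163, 153, 139, 117, 93, 69, 46, 22, -1, -25, -59]
520 [0, 0, 141, 130, 116, 109, 108, 109, 108, 110, 133, 0, 0, 0, 0, 0, 0, 0, 0]
540 [0, 0, 109, 109, 110, 109, 110, 109, 110, 179, 181, 182, 177, 0, 0, 0, 0, 0, 0]
560 [0, 0, 0, 108, 108, 109, 109, 110, 112, 0, 180, 181, 
[... 209 characters left out ...]
92, 90, 0, 0, 0, 0, 0, 0]
640 [533, 533, 533, 533, 533, 0, 0, 0, 0, 0, 99, 311, 231, 0, 0, 0, 0, 0, 0]
660 [393, 399, 371, 369, 391, 379, 0, 0, 0, 0, 246, 333, 260, 227, 227, 262, 264, 221, 266]
680 [382, 381, 379, 380, 382, 383, 337, 0, 0, 100, 255, 347, 334, 339, 334, 334, 335, 335, 336]
700 [387, 383, 385, 386, 385, 385, 385, 0, 0, 118, 110, 348, 335, 337, 337, 335, 335, 337, 337]
720 [389, 387, 388, 390, 389, 388, 389, 178, 193, 194, 194, 346, 334, 336, 337, 336, 337, 337, 337]
740 [447, 392, 393, 391, 392, 392, 394, 310, 203, 201, 203, 344, 333, 336, 334, 335, 336, 337, 335]
[[-0.     0.929  0.369]
 [ 0.001  0.369 -0.929]
 [-1.    -0.    -0.001]]
[462.53418221 335.39264146  31.        ]
```

```bash
cat >> h.py <<'E'
X=np.array([498.7,69.5,1.299])
c,s=np.cos(X[2]),np.sin(X[2]); tx=np.array([c,s,0]); ty=np.array([-s,c,0])
def W(p): return np.array([X[0],X[1],0])+p[0]*tx+p[1]*ty+np.array([0,0,p[2]])
def state():
    q=r.sense(); print('t',round(q['clock'],2),'tcp',q['eef_pos'].round(1),'F',q['contact_force'].round(1),'open',round(q['opening'],3),'q',q['qpos'].round(2)); return q
def Rt(zj,d): 
    return np.stack([d,np.cross(zj,d),zj],1)
E
python3 - <<'E'
from h import *
q=state(); R0=R.from_euler('xyz',q['tcp_rot'])
t=.35; d=-ty*np.sin(t)+np.array([0,0,-np.cos(t)]); zj=-ty*np.cos(t)-np.array([0,0,-np.sin(t)])
print('d',d)
for sg in(1,-1):
    Rr=R.from_matrix(Rt(sg*zj,d)); print(sg,(Rr*R0.inv()).as_rotvec())
    # stage
R1=R.from_matrix(Rt(-ty,np.array([0,0,-1.]))); print('yaw only',(R1*R0.inv()).as_rotvec()); print('tilt',(R.from_matrix(Rt(zj,d))*R1.inv()).as_rotvec())
print('bar/jaw along tx', [(R.from_matrix(Rt(a*tx,np.array([0,0,-1.])))*R1.inv()).as_rotvec() for a in(1,-1)])
g=W((132,10-130*np.sin(.35),172)); print(g,g+20*d,g-80*d)
E
```

```text
t 0.1 tcp [ 230.4 -580.5  230.7] F [-0.5 -0.5  0.7] open 1.002 q [-1.2   0.35  1.63 -0.    1.16 -0.  ]
d [ 0.3303101  -0.09205512 -0.93937271]
1 [-0.24330593 -0.27056282  0.91147525]
-1 [ 0.3207348  -0.28843636 -2.19336268]
yaw only [-8.59880202e-04 -9.62260320e-04  9.21239910e-01]
tilt [-9.39617885e-02 -3.37151572e-01  6.97443813e-17]
bar/jaw along tx [array([0.        , 0.        , 1.57079633]), array([ 0.        ,  0.        , -1.57079633])]
[567.44442823 187.37176424 172.        ] [574.05063021 185.53066188 153.21254574] [541.01962029 194.73617367 247.14981703]
```

{"name": "step_arm", "arguments": {"rows": [[10, 25, 20, 0, 0, 0.06, 50], [20, 60, 40, 0, 0, 0.12, 50], [35, 95, 60, 0, 0, 0.18, 50], [50, 130, 80, 0, 0, 0.24, 50], [65, 165, 100, 0, 0, 0.3, 50], [80, 200, 110, 0, 0, 0.36, 50], [95, 235, 110, 0, 0, 0.42, 50], [110, 270, 110, 0, 0, 0.46, 50]]}}

```text
clock: 1.1
eef_pos: [340.6, -309.3, 340.6]
tcp_rot: [3.075, 1.57, 2.343]
contact_force: [0.4, -0.5, -0.7]
opening: 0.584
```

{"name": "step_arm", "arguments": {"rows": [[10, 35, 0, 0, 0, 0.06, 50], [25, 75, 0, 0, 0, 0.12, 50], [40, 120, 0, 0, 0, 0.18, 50], [55, 165, 0, 0, 0, 0.24, 50], [70, 210, 0, 0, 0, 0.3, 50], [80, 255, 0, 0, 0, 0.36, 50], [90, 300, 0, 0, 0, 0.42, 50], [100, 335, 0, 0, 0, 0.46, 50]]}}

```text
clock: 2.1
eef_pos: [440.5, 27.5, 340.4]
tcp_rot: [3.1, 1.569, 2.831]
contact_force: [0.8, -0.6, 0.6]
opening: 0.584
```

```bash
python3 - <<'E'
from h import *
q=state(); print(R.from_euler('xyz',q['tcp_rot']).as_matrix().round(3))
E
```

```text
t 2.1 tcp [440.5  27.5 340.4] F [ 0.8 -0.6  0.6] open 0.584 q [ 0.06 -0.04  1.86  0.    1.32  0.33]
[[-0.001  0.266  0.964]
 [ 0.     0.964 -0.266]
 [-1.     0.    -0.002]]
```

{"name": "step_arm", "arguments": {"rows": [[5, 30, 0, -0.01, -0.04, 0, 50], [15, 65, 0, -0.02, -0.08, 0, 50], [30, 100, 0, -0.035, -0.13, 0, 50], [50, 135, -10, -0.05, -0.18, 0, 50], [70, 160, -30, -0.065, -0.23, 0, 50], [85, 167, -55, -0.08, -0.28, 0, 50], [95, 167, -80, -0.09, -0.32, 0, 50], [100, 167, -93, -0.094, -0.337, 0, 50]]}}

```text
clock: 3.1
eef_pos: [539.6, 194.4, 245.4]
tcp_rot: [-0.008, 1.224, -0.276]
contact_force: [0.8, 0.4, -1.0]
opening: 0.581
```

```bash
python3 - <<'E'
from h import *
state()
p,d=vision.grab_frame('top'); cv2.imwrite('pics/t1.png',cv2.resize(p[100:250,200:380,::-1],None,fx=4,fy=4,interpolation=cv2.INTER_CUBIC))
p,d=vision.grab_frame('scene'); cv2.imwrite('pics/s1.png',cv2.resize(p[110:260,180:360,::-1],None,fx=4,fy=4,interpolation=cv2.INTER_CUBIC))
E
```

```text
t 3.1 tcp [539.6 194.4 245.4] F [ 0.8  0.4 -1. ] open 0.581 q [ 0.48  0.14  1.93 -0.32  0.84  0.94]
```

View pics/s1.png

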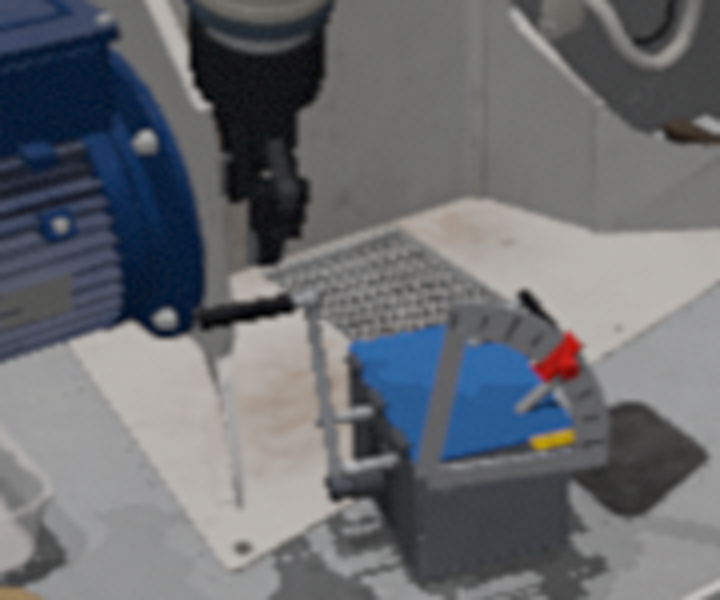

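View pics/t1.png

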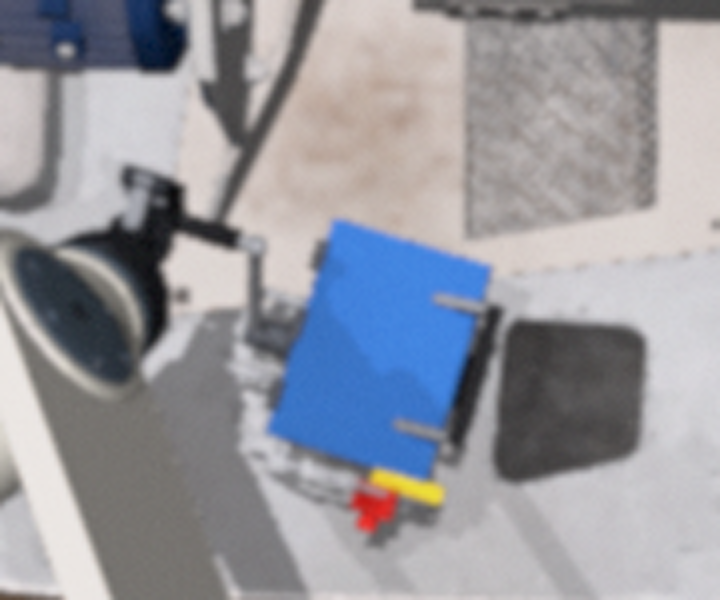

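The gripper stands above the outer half of the grip; visible part of it lies right of the fingers in the top view (210,230). Descending along the tool axis now.

{"name": "step_arm", "arguments": {"rows": [[4, -1, -11, 0, 0, 0, 50], [8, -2, -23, 0, 0, 0, 50], [13, -3, -36, 0, 0, 0, 50], [18, -5, -50, 0, 0, 0, 50], [23, -6, -64, 0, 0, 0, 50], [28, -8, -78, 0, 0, 0, 50], [32, -9, -88, 0, 0, 0, 50], [34, -9, -92, 0, 0, 0, 50]]}}

```text
clock: 4.2
eef_pos: [573.3, 184.9, 152.4]
tcp_rot: [-0.012, 1.226, -0.281]
contact_force: [-0.1, 0.4, 0.4]
opening: 0.584
```

```bash
python3 - <<'E'
from h import *
state()
p,d=vision.grab_frame('top'); cv2.imwrite('pics/t2.png',cv2.resize(p[100:250,200:380,::-1],None,fx=4,fy=4,interpolation=cv2.INTER_CUBIC))
p,d=vision.grab_frame('scene'); cv2.imwrite('pics/s2.png',cv2.resize(p[110:260,180:360,::-1],None,fx=4,fy=4,interpolation=cv2.INTER_CUBIC))
E
```

```text
t 4.2 tcp [573.3 184.9 152.4] F [-0.1  0.4  0.4] open 0.584 q [ 0.44  0.3   1.97 -0.38  0.65  0.98]
```

View pics/s2.png

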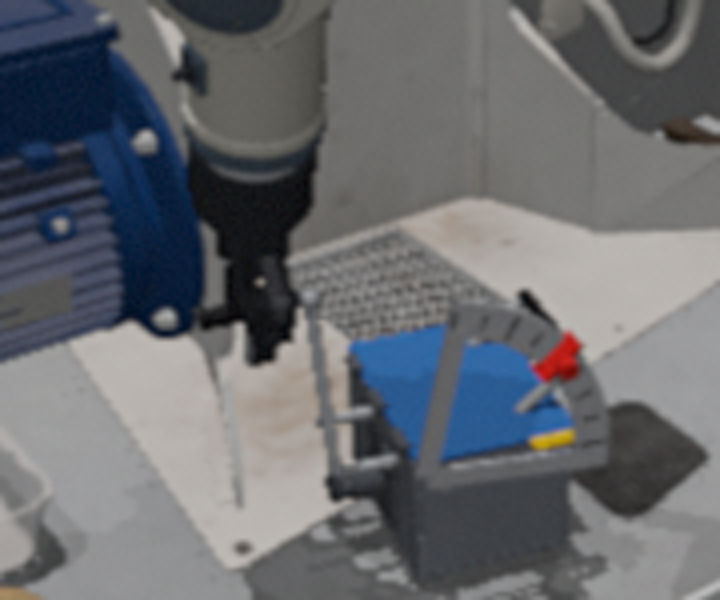

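{"name": "step_arm", "arguments": {"rows": [[-12, 3, 0, 0, 0, 0, 50], [-25, 7, 2, 0, 0, 0, 50], [-40, 11, 4, 0, 0, 0, 50], [-55, 15, 6, 0, 0, 0, 50], [-70, 19, 6, 0, 0, 0, 50], [-85, 24, 4, 0, 0, 0, 50], [-98, 27, 1, 0, 0, 0, 50], [-106, 29, -3, 0, 0, 0, 50]]}}

```text
clock: 5.3
eef_pos: [468.5, 215.6, 152.3]
tcp_rot: [0.001, 1.221, -0.266]
contact_force: [5.7, -1.0, 6.9]
opening: 0.587
```

```bash
python3 - <<'E'
from h import *
state()
p,d=vision.grab_frame('top'); cv2.imwrite('pics/t3.png',cv2.resize(p[100:250,200:380,::-1],None,fx=4,fy=4,interpolation=cv2.INTER_CUBIC))
p,d=vision.grab_frame('scene'); cv2.imwrite('pics/s3.png',cv2.resize(p[110:260,180:360,::-1],None,fx=4,fy=4,interpolation=cv2.INTER_CUBIC))
for a in(.6,.7,.8):print(a,proj('scene',W((89,10+130*np.sin(a-.35),50+130*np.cos(a-.35))))*4-[720,440],proj('top',W((89,10+130*np.sin(a-.35),50+130*np.cos(a-.35))))*4-[800,400])
E
```

```text
t 5.3 tcp [468.5 215.6 152.3] F [ 5.7 -1.   6.9] open 0.587 q [ 0.6   0.19  2.12 -0.45  0.65  1.21]
0.6 [344.23727227 353.32497098] [217.74187853 358.69066239]
0.7 [350.38514352 368.56034441] [212.47366694 377.68030843]
0.8 [356.47954286 385.3064751 ] [207.68535288 396.04002421]
```

View pics/s3.png

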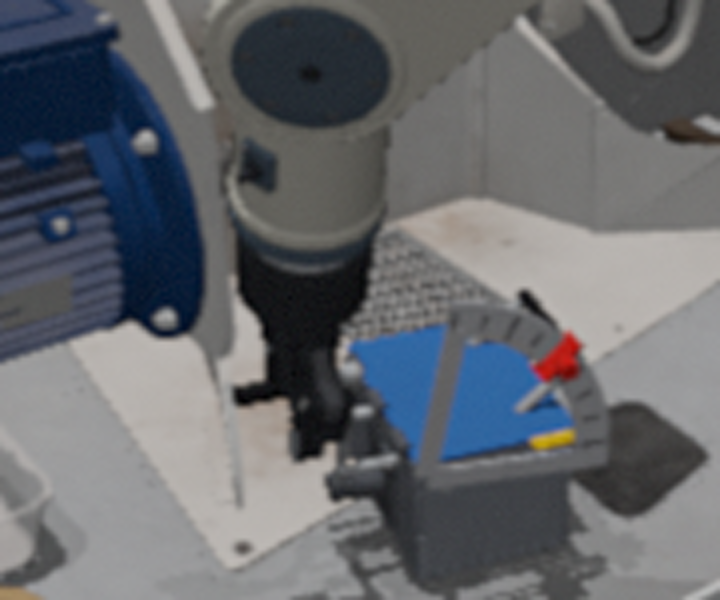

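{"name": "step_arm", "arguments": {"rows": [[-2, 0.5, 0, 0, 0, 0, 50], [-4, 1, 0, 0, 0, 0, 50], [-6, 1.5, -1, 0, 0, 0, 50], [-8, 2, -1, 0, 0, 0, 50], [-10, 2.5, -2, 0, 0, 0, 50], [-12, 3, -2, 0, 0, 0, 50], [-12, 3, -2, 0, 0, 0, 50], [-12, 3, -2, 0, 0, 0, 50]]}}

```text
clock: 6.4
eef_pos: [458.2, 219.0, 151.7]
tcp_rot: [0.005, 1.217, -0.26]
contact_force: [18.7, -6.6, -4.2]
opening: 0.586
```

```bash
python3 - <<'E'
from h import *
state()
p,d=vision.grab_frame('scene'); cv2.imwrite('pics/s4.png',cv2.resize(p[110:260,180:360,::-1],None,fx=4,fy=4,interpolation=cv2.INTER_CUBIC))
E
```

```text
t 6.4 tcp [458.2 219.  151.7] F [18.7 -6.6 -4.2] open 0.586 q [ 0.62  0.18  2.14 -0.46  0.64  1.24]
```

View pics/s4.png

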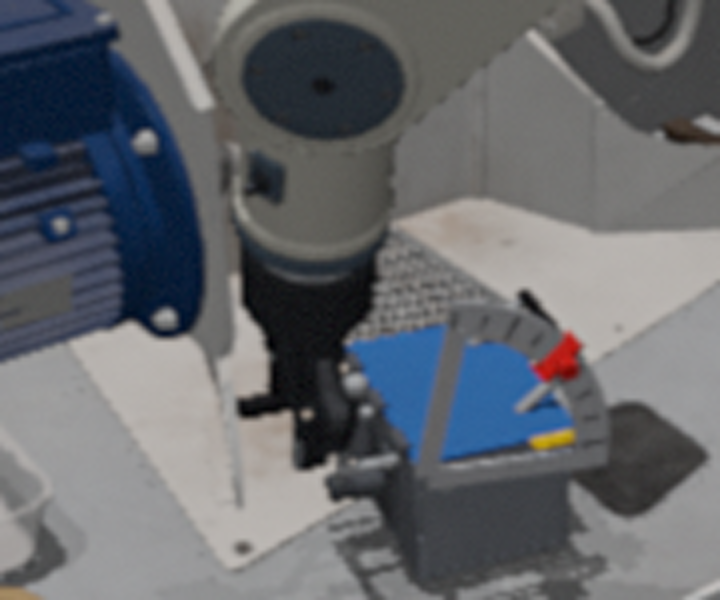

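Force 19 N (spring alone is 8 N) and the rod top at (355,383) matches about 0.79 rad, so the lever is at its stop. Releasing by sliding the fingers off upward.

{"name": "step_arm", "arguments": {"rows": [[-4, 1, 12, 0, 0, 0, 50], [-12, 3, 35, 0, 0, 0, 50], [-20, 6, 60, 0, 0, 0, 50], [-30, 8, 85, 0, 0, 0, 50], [-37, 10, 105, 0, 0, 0, 50], [-42, 12, 125, 0, 0, 0, 50], [-42, 12, 145, 0, 0, 0, 50], [-42, 12, 160, 0, 0, 0, 50]]}}

```text
clock: 7.45
eef_pos: [415.5, 231.2, 312.9]
tcp_rot: [0.009, 1.216, -0.256]
contact_force: [0.4, 0.2, -0.6]
opening: 0.587
```

```bash
python3 - <<'E'
from h import *
q=state()
p,d=vision.grab_frame('scene'); cv2.imwrite('pics/s5.png',cv2.resize(p[110:260,180:360,::-1],None,fx=4,fy=4,interpolation=cv2.INTER_CUBIC))
p,d=vision.grab_frame('top'); cv2.imwrite('pics/t5.png',cv2.resize(p[100:250,200:380,::-1],None,fx=4,fy=4,interpolation=cv2.INTER_CUBIC))
Rn=R.from_euler('xyz',q['tcp_rot'])
for a in(1,-1): print(a,(R.from_matrix(Rt(a*tx,np.array([0,0,-1.])))*Rn.inv()).as_rotvec())
print('bar',W((-70,0,136)))
E
```

```text
t 7.45 tcp [415.5 231.2 312.9] F [ 0.4  0.2 -0.6] open 0.587 q [ 0.71 -0.08  2.   -0.34  1.04  1.12]
1 [-0.19739714  0.34025848  1.54598817]
-1 [ 0.3408954   0.19776664 -1.55962385]
bar [479.9076423    2.06968566 136.        ]
```

View pics/s5.png

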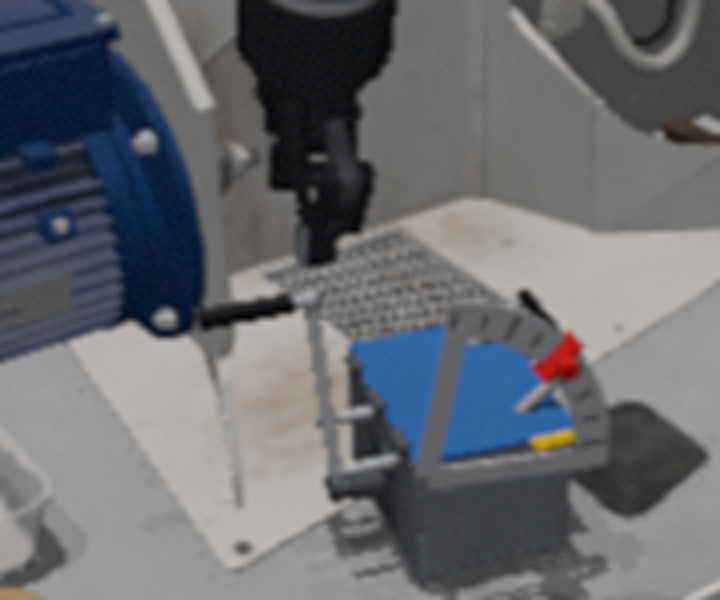

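View pics/t5.png

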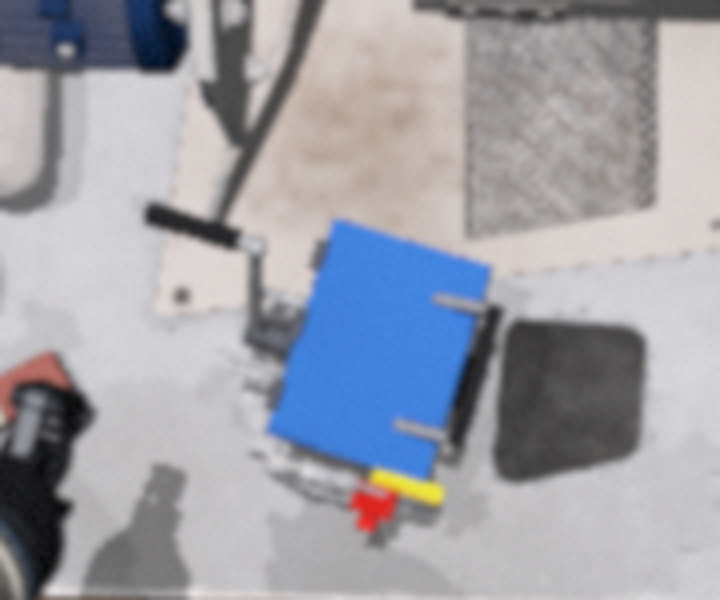

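Lever is back at rest in both views (grip at (190,225) in the top crop, as at the start). The bar centre shows at about (472,383), which agrees with the fit.

{"name": "step_arm", "arguments": {"rows": [[3, -10, 3, -0.012, 0.021, 0.097, 50], [7, -25, 6, -0.025, 0.043, 0.193, 50], [11, -40, 10, -0.037, 0.064, 0.29, 50], [15, -55, 14, -0.049, 0.085, 0.387, 50], [20, -70, 18, -0.062, 0.106, 0.483, 50], [25, -85, 20, -0.074, 0.128, 0.58, 50], [30, -100, 20, -0.086, 0.149, 0.676, 50], [35, -115, 20, -0.099, 0.17, 0.773, 50]]}}

```text
clock: 8.55
eef_pos: [450.9, 115.8, 332.6]
tcp_rot: [-0.38, 1.38, 0.146]
contact_force: [0.6, 0.0, -0.6]
opening: 0.588
```

{"name": "step_arm", "arguments": {"rows": [[4, -15, 0, -0.012, 0.021, 0.097, 50], [8, -30, -5, -0.025, 0.043, 0.193, 50], [12, -45, -15, -0.037, 0.064, 0.29, 50], [16, -60, -30, -0.049, 0.085, 0.387, 50], [20, -75, -45, -0.062, 0.106, 0.483, 50], [25, -90, -60, -0.074, 0.128, 0.58, 50], [28, -104, -75, -0.086, 0.149, 0.676, 50], [30, -114, -90, -0.099, 0.17, 0.773, 50]]}}

```text
clock: 9.55
eef_pos: [480.4, 1.2, 241.1]
tcp_rot: [2.031, 1.567, -2.949]
contact_force: [0.7, 0.7, -0.9]
opening: 0.586
```

```bash
python3 - <<'E'
from h import *
q=state()
p,d=vision.grab_frame('scene'); cv2.imwrite('pics/s6.png',cv2.resize(p[110:260,220:400,::-1],None,fx=4,fy=4,interpolation=cv2.INTER_CUBIC))
p,d=vision.grab_frame('top'); cv2.imwrite('pics/t6.png',cv2.resize(p[100:250,220:400,::-1],None,fx=4,fy=4,interpolation=cv2.INTER_CUBIC))
Rn=R.from_euler('xyz',q['tcp_rot'])
print((R.from_matrix(Rt(tx,np.array([0,0,-1.])))*Rn.inv()).as_rotvec())
print('off in trap axes', (q['eef_pos']-W((-70,0,136)))@np.stack([tx,ty,[0,0,1]],1))
E
```

```text
t 9.55 tcp [480.4   1.2 241.1] F [ 0.7  0.7 -0.9] open 0.586 q [-0.    0.12  1.92 -0.    1.11 -1.3 ]
[ 0.00072259 -0.00375512 -0.00435753]
off in trap axes [ -0.70600839  -0.70771255 105.14308615]
```

View pics/s6.png

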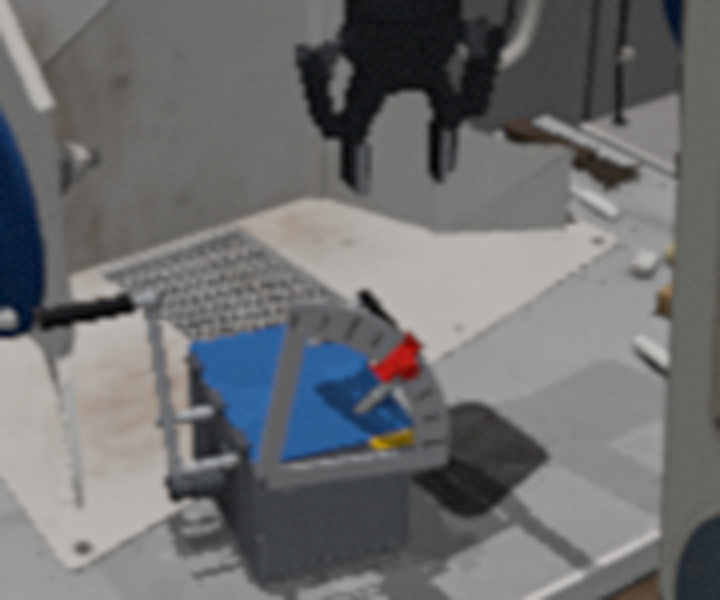

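View pics/t6.png

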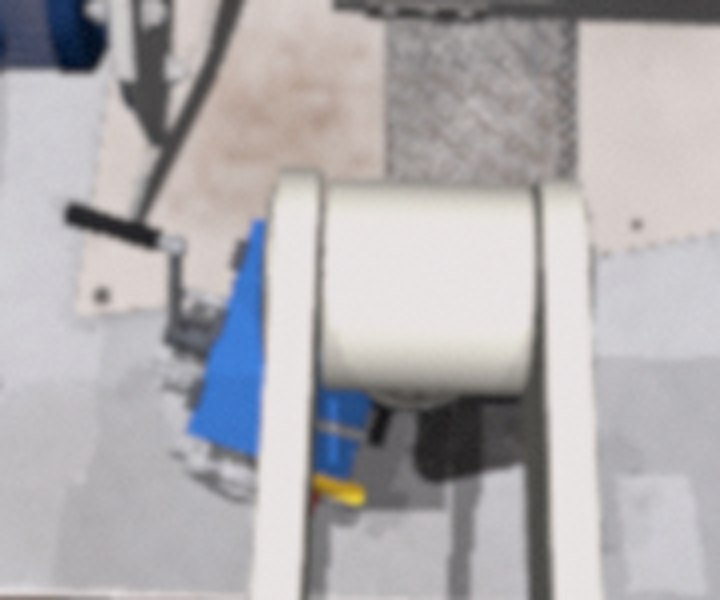

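Jaws straddle the bar line, with the fingers clear above the flap. Descending to the bar.

{"name": "step_arm", "arguments": {"rows": [[0, 0, -15, 0, 0, 0, 48], [0, 0, -32, 0, 0, 0, 48], [0, 0, -50, 0, 0, 0, 48], [0, 1, -68, 0, 0, 0, 48], [0, 1, -86, 0, 0, 0, 48], [0, 1, -102, 0, 0, 0, 48], [0, 1, -114, 0, 0, 0, 48], [0, 1, -120, 0, 0, 0, 48]]}}

```text
clock: 10.65
eef_pos: [479.6, 2.4, 119.6]
tcp_rot: [1.934, 1.564, -3.048]
contact_force: [-0.8, -0.2, -0.1]
opening: 0.563
```

```bash
python3 - <<'E'
from h import *
q=state()
p,d=vision.grab_frame('scene'); cv2.imwrite('pics/s7.png',cv2.resize(p[140:240,250:370,::-1],None,fx=6,fy=6,interpolation=cv2.INTER_CUBIC))
E
```

```text
t 10.65 tcp [479.6   2.4 119.6] F [-0.8 -0.2 -0.1] open 0.563 q [ 0.    0.28  2.03 -0.    0.83 -1.3 ]
```

View pics/s7.png

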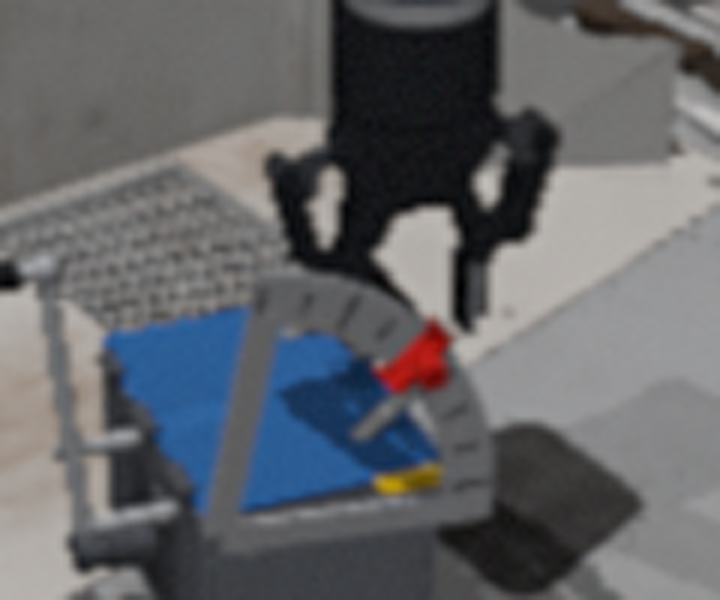

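{"name": "step_arm", "arguments": {"rows": [[0, 0, 0, 0, 0, 0, 30], [0, 0, 0, 0, 0, 0, 15], [0, 0, 0, 0, 0, 0, 4], [0, 0, 0, 0, 0, 0, 4], [0, 0, 0, 0, 0, 0, 4], [0, 0, 0, 0, 0, 0, 4], [0, 0, 0, 0, 0, 0, 4], [0, 0, 0, 0, 0, 0, 4]], "force": 25}}

```text
clock: 11.7
eef_pos: [480.0, 3.5, 119.8]
tcp_rot: [1.616, 1.565, 2.916]
contact_force: [0.8, 8.2, -0.9]
opening: 0.126
```

```bash
python3 - <<'E'
from h import *
q=state(); print(q['opening']*85.4)
# mark estimate: red body + quadrant
p,d=vision.grab_frame('scene'); hs=cv2.cvtColor(p,cv2.COLOR_RGB2HSV)
m=((hs[...,0]<6)|(hs[...,0]>174))&(hs[...,1]>170)&(hs[...,2]>90); m[:185]=0;m[:, :295]=0;m[220:]=0;m[:,340:]=0
print(np.argwhere(m)[:,::-1].mean(0), m.sum())
for a in np.arange(.5,1.0,.1):
    print(round(a,1),proj('scene',W((55-115*np.cos(a),93,104+115*np.sin(a)))).round(1),'ptr',proj('scene',W((55-115*np.cos(a),83,104+115*np.sin(a)))).round(1))
# bar path in world offset from shut
al0=np.arctan2(32,125); L=np.hypot(125,32)
for a in np.arange(0,1.0,.1):
    P=W((55-L*np.cos(a+al0),0,104+L*np.sin(a+al0))); print(round(a,1),(P-W((-70,0,136))).round(1))
E
```

```text
t 11.7 tcp [480.    3.5 119.8] F [ 0.8  8.2 -0.9] open 0.126 q [ 0.    0.28  2.03  0.    0.83 -1.3 ]
10.765499599117625
[319.38571429 200.        ] 70
0.5 [323.5 203.9] ptr [322.  201.9]
0.6 [321.5 201.1] ptr [319.9 199.1]
0.7 [319.  198.6] ptr [317.5 196.6]
0.8 [316.2 196.3] ptr [314.7 194.3]
0.9 [313.  194.3] ptr [311.5 192.3]
0.0 [ 0. -0.  0.]
0.1 [ 1.   3.7 12.3]
0.2 [ 2.4  8.5 24.2]
0.3 [ 4.  14.5 35.5]
0.4 [ 6.  21.5 46.2]
0.5 [ 8.2 29.5 56. ]
0.6 [10.7 38.4 65. ]
0.7 [13.4 48.2 73. ]
0.8 [16.3 58.6 80. ]
0.9 [19.4 69.7 85.8]
```

{"name": "step_arm", "arguments": {"rows": [[0.5, 1.7, 6.2, 0, 0, 0, 4], [1, 3.7, 12.3, 0, 0, 0, 4], [1.7, 6, 18.3, 0, 0, 0, 4], [2.4, 8.5, 24.2, 0, 0, 0, 4], [3.2, 11.4, 30, 0, 0, 0, 4], [4, 14.5, 35.5, 0, 0, 0, 4], [5, 18, 41, 0, 0, 0, 4], [6, 21.5, 46.2, 0, 0, 0, 4]]}}

```text
clock: 12.75
eef_pos: [485.7, 24.1, 166.6]
tcp_rot: [1.956, 1.565, -3.026]
contact_force: [-2.5, -8.9, 1.2]
opening: 0.127
```

```bash
python3 - <<'E'
from h import *
q=state(); print(q['opening']*85.4)
p,d=vision.grab_frame('scene'); cv2.imwrite('pics/s8.png',cv2.resize(p[140:240,250:370,::-1],None,fx=6,fy=6,interpolation=cv2.INTER_CUBIC))
E
```

```text
t 12.75 tcp [485.7  24.1 166.6] F [-2.5 -8.9  1.2] open 0.127 q [ 0.05  0.22  1.98 -0.    0.95 -1.25]
10.853903766562146
```

View pics/s8.png

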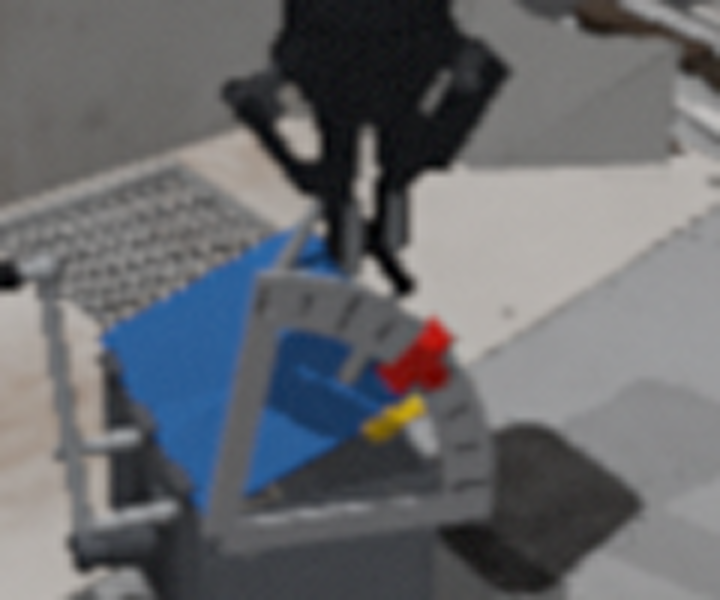

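{"name": "step_arm", "arguments": {"rows": [[0.6, 2, 2.5, 0, 0, 0, 4], [1.1, 3.9, 5, 0, 0, 0, 4], [2.2, 8, 9.8, 0, 0, 0, 4], [3.4, 12.4, 14.4, 0, 0, 0, 4], [4.7, 16.9, 18.8, 0, 0, 0, 4], [5.4, 19.3, 20.9, 0, 0, 0, 4], [6, 21.8, 22.9, 0, 0, 0, 4], [6, 21.8, 22.9, 0, 0, 0, 4]]}}

```text
clock: 13.8
eef_pos: [491.6, 45.3, 191.0]
tcp_rot: [2.229, 1.564, -2.753]
contact_force: [-4.5, -11.6, 8.9]
opening: 0.126
```

```bash
cat > look.py <<'E'
from h import *
import sys
q=state(); n=sys.argv[1]
p,d=vision.grab_frame('scene'); cv2.imwrite(f'pics/s{n}.png',cv2.resize(p[165:225,270:350,::-1],None,fx=9,fy=9,interpolation=cv2.INTER_CUBIC))
hs=cv2.cvtColor(p,cv2.COLOR_RGB2HSV)
def ang(m,y,nm):
    v,u=np.nonzero(m); c0=W((55,y,104)); o=[]
    for a,b in zip(u,v):
        O,D=ray('scene',a,b); P=O+D*((c0-O)@ty)/(D@ty); k=P-c0; o.append((-(k@tx),k[2]))
    o=np.array(o); c=o.mean(0); print(nm,len(o),'px',u.mean().round(1),v.mean().round(1),'ang',np.arctan2(c[1],c[0]).round(3),'rad',np.hypot(*c).round(1))
    w,V=np.linalg.eigh(np.cov(o.T)); k=V[:,1]*np.sign(V[0,1]); print('  axis ang',np.arctan2(k[1],k[0]).round(3),np.sqrt(w).round(1))
w=np.zeros((400,640),bool); w[180:232,295:342]=1
red=((hs[...,0]<6)|(hs[...,0]>174))&(hs[...,1]>170)&(hs[...,2]>90)&w
yel=(hs[...,0]>19)&(hs[...,0]<33)&(hs[...,1]>150)&(hs[...,2]>90)&w
for y in(93,98,103): ang(red,y,f'red{y}')
ang(yel,83,'yel')
S=np.hypot(125,32)
P=q['eef_pos']+[0,0,16.5]-W((55,0,104)); print('flap angle from tcp',np.arctan2(P[2],-(P@tx))-np.arctan2(32,125))
E
python3 look.py 9
```

```text
t 13.8 tcp [491.6  45.3 191. ] F [ -4.5 -11.6   8.9] open 0.126 q [ 0.09  0.2   1.94 -0.    1.   -1.21]
red93 66 px 319.7 199.8 ang 0.661 rad 113.9
  axis ang 0.762 [6.4 7.8]
red98 66 px 319.7 199.8 ang 0.697 rad 114.3
  axis ang 0.762 [6.4 7.7]
red103 66 px 319.7 199.8 ang 0.732 rad 114.9
  axis ang 0.762 [6.3 7.7]
yel 19 px 310.2 205.1 ang 0.66 rad 86.7
  axis ang 0.847 [2.7 5.3]
flap angle from tcp 0.6606376833005696
```

View pics/s9.png

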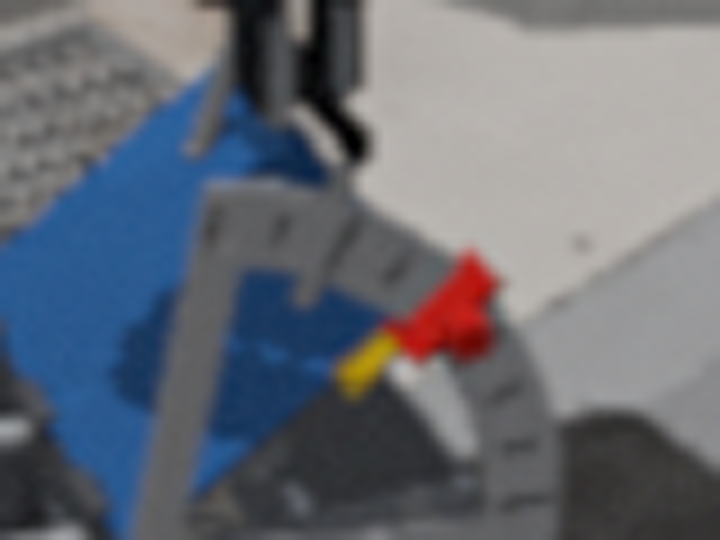

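```bash
python3 - <<'E'
from h import *
p,d=vision.grab_frame('scene'); c=p[186:214,300:336,::-1]
cv2.imwrite('pics/s9b.png',cv2.resize(c,None,fx=20,fy=20,interpolation=cv2.INTER_NEAREST))
f=lambda P:((proj('scene',P)-[300,186]+.5)*20).round(0)
for a in(.65,.7,.75):
    print(a)
    for y in(83,103):
        for rr in(98,132):
            print(y,rr,[list(f(W((55-rr*np.cos(a)+t*np.sin(a),y,104+rr*np.sin(a)+t*np.cos(a))))) for t in(-3,3)])
    print('ptr',[list(f(W((55-rr*np.cos(a),83,104+rr*np.sin(a))))) for rr in(80,100)])
E
```

```text
0.65
83 98 [[np.float64(297.0), np.float64(349.0)], [np.float64(271.0), np.float64(322.0)]]
83 132 [[np.float64(498.0), np.float64(171.0)], [np.float64(473.0), np.float64(144.0)]]
103 98 [[np.float64(358.0), np.float64(430.0)], [np.float64(332.0), np.float64(404.0)]]
103 132 [[np.float64(562.0), np.float64(249.0)], [np.float64(537.0), np.float64(222.0)]]
ptr [[np.float64(177.0), np.float64(430.0)], [np.float64(296.0), np.float64(325.0)]]
0.7
83 98 [[np.float64(276.0), np.float64(327.0)], [np.float64(248.0), np.float64(302.0)]]
83 132 [[np.float64(470.0), np.float64(141.0)], [np.float64(443.0), np.float64(115.0)]]
103 98 [[np.float64(337.0), np.float64(408.0)], [np.float64(309.0), np.float64(383.0)]]
103 132 [[np.float64(535.0), np.float64(220.0)], [np.float64(507.0), np.float64(194.0)]]
ptr [[np.float64(159.0), np.float64(413.0)], [np.float64(273.0), np.float64(304.0)]]
0.75
83 98 [[np.float64(253.0), np.float64(307.0)], [np.float64(224.0), np.float64(283.0)]]
83 132 [[np.float64(440.0), np.float64(113.0)], [np.float64(411.0), np.float64(89.0)]]
103 98 [[np.float64(314.0), np.float64(388.0)], [np.float64(285.0), np.float64(364.0)]]
103 132 [[np.float64(504.0), np.float64(191.0)], [np.float64(475.0), np.float64(167.0)]]
ptr [[np.float64(140.0), np.float64(397.0)], [np.float64(250.0), np.float64(284.0)]]
```

View pics/s9b.png

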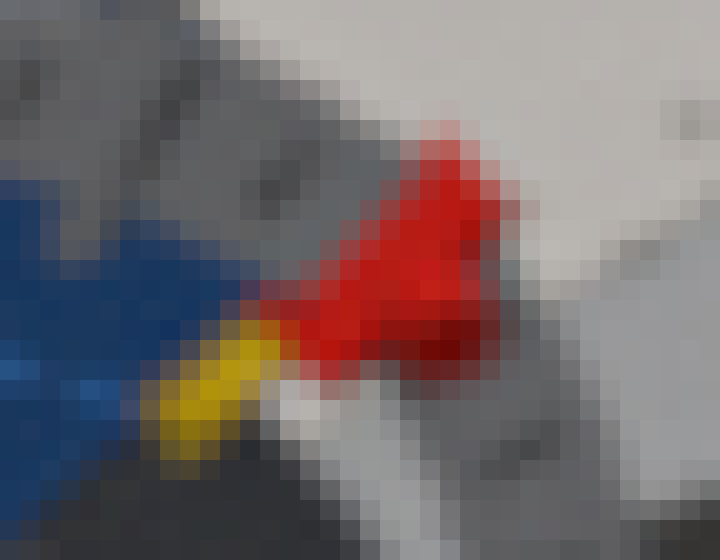

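The pointer stands at about 0.65 rad and the mark at about 0.69 (red band centred near (390,254) in the crop). I'll nudge up by about 0.04.

{"name": "step_arm", "arguments": {"rows": [[0.3, 1, 1, 0, 0, 0, 4], [0.6, 2, 2, 0, 0, 0, 4], [1, 3, 2.7, 0, 0, 0, 4], [1, 3.5, 3, 0, 0, 0, 4], [1, 3.5, 3, 0, 0, 0, 4], [1, 3.5, 3, 0, 0, 0, 4], [1, 3.5, 3, 0, 0, 0, 4], [1, 3.5, 3, 0, 0, 0, 4]]}}

```text
clock: 14.9
eef_pos: [492.4, 48.6, 194.0]
tcp_rot: [2.263, 1.563, -2.719]
contact_force: [-2.3, -4.2, 2.0]
opening: 0.125
```

```bash
python3 look.py 10; python3 - <<'E'
from h import *
p,d=vision.grab_frame('scene'); c=p[186:214,300:336,::-1]
cv2.imwrite('pics/s10b.png',cv2.resize(c,None,fx=20,fy=20,interpolation=cv2.INTER_NEAREST))
cv2.imwrite('pics/s10c.png',cv2.resize(p[140:240,220:370,::-1],None,fx=5,fy=5,interpolation=cv2.INTER_CUBIC))
E
```

```text
t 14.9 tcp [492.4  48.6 194. ] F [-2.3 -4.2  2. ] open 0.125 q [ 0.1   0.2   1.94 -0.    1.01 -1.2 ]
red93 66 px 319.7 199.8 ang 0.66 rad 113.9
  axis ang 0.8 [6.3 7.8]
red98 66 px 319.7 199.8 ang 0.696 rad 114.3
  axis ang 0.8 [6.3 7.8]
red103 66 px 319.7 199.8 ang 0.732 rad 114.9
  axis ang 0.8 [6.2 7.7]
yel 25 px 309.6 204.2 ang 0.697 rad 87.2
  axis ang 0.898 [2.9 5.8]
flap angle from tcp 0.6953143187636505
```

View pics/s10b.png

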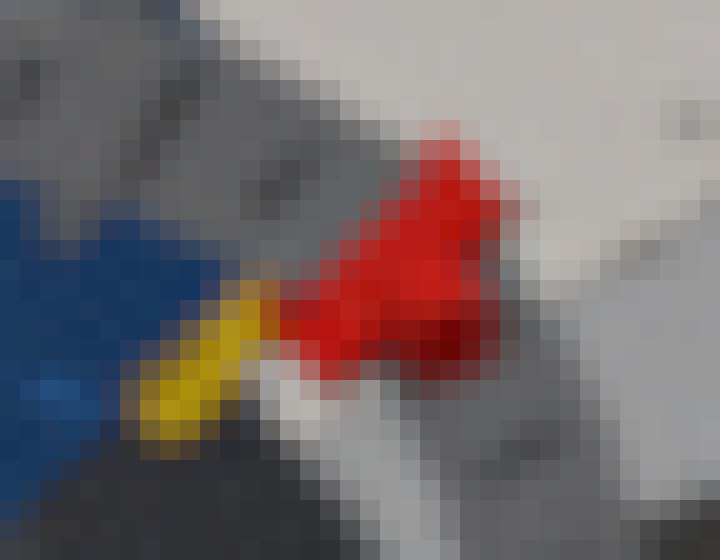

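View pics/s10c.png

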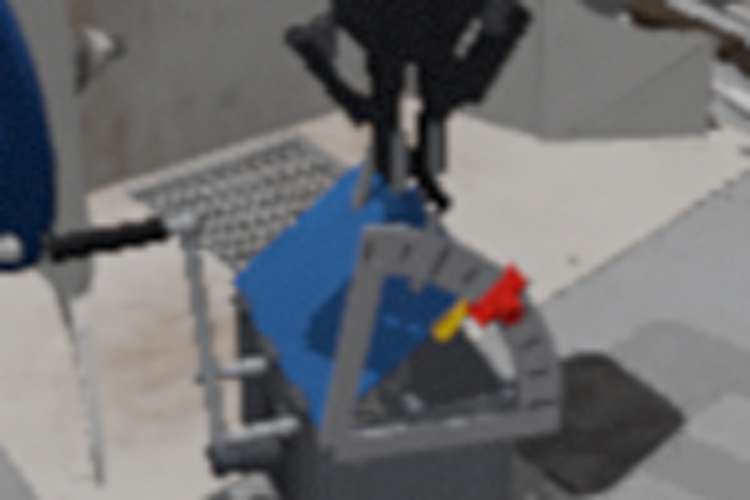

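The pointer's axis now runs straight into the inner end of the red mark: tip at (260,300) in the crop, both at about 0.69 rad. The mark hasn't moved and the lever is at rest. Handing in.

```bash
python3 - <<'E'
from h import *
q=state(); print(q['qvel'].round(4))
print(order.sign_off())
E
```

```text
t 15.0 tcp [492.4  48.5 194. ] F [-2.7 -3.9  2.2] open 0.127 q [ 0.1   0.2   1.94 -0.    1.01 -1.2 ]
[ 0.0007  0.001   0.0014 -0.0006 -0.0004 -0.0002]
the job is handed in; nothing more can be done
None
```

I shook the filter and lifted the flap to the red mark. I handed in at 15.0 s with the gripper still holding the bar; sign-off gave no verdict.

- **Lever:** I hooked its grip and pulled until the force rose to about 19 N, where the spring alone gives 8 N. The picture put it at about 0.79 rad, so it was at the stop. I then slid the fingers off upward, and both cameras showed it back at rest.
- **Flap:** I gripped the bar with 25 N and raised it along its arc. At the end, the arm pose and the yellow pointer's pixels both gave about 0.695 rad.
- **Red mark:** It measured about 0.69 rad, but that depends on which part of the mark the camera sees: taken at its nominal plane it came out at 0.66, farther forward 0.73. All of these are within the 0.08 rad allowed. In the picture the pointer ran straight into the mark, whose pixel position had not changed.
- **Hold:** The arm was still, and the outside force on the tool was about 5 N.
- **Loose things:** I did not measure them again at the end. The arm did not go down near any of them, and the only contact forces came at the lever and the flap bar.

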